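# Candle the egg in the cup with the hand torch

### The arm

A 7-joint arm with a two-finger parallel gripper is mounted at the origin on a cart in front of the work surface, level with it; the furniture and walls round the work are solid. World frame = base frame: x ahead of the robot, y to its left, z up, the work surface at z = 0. Lengths are in m, angles in rad, forces in N, time in s.
With the tool pointing down it reaches from about 0.4 to 0.85 m from the base axis. Payload 10.4 kg.
Tool frame: the origin (TCP) lies at the very end of the fingers, on their centre line; the grasp point (between the pads) lies 19 mm behind it; z points along the fingers, y is the line along which they close (so a half turn about z gives the same grasp; the last joint's range is limited). The gripper opens to 85 mm and grips with 20 to 120 N. Pads are 22 mm wide; open, the fingers measure 114 mm over their backs; the gripper's body (76 mm by 85 mm) begins 54 mm behind the grasp point. The pads swing forward as they close: fully open they stand 13 mm farther back than shut.
Start: joints at [1.239, 0.332, -0.065, 1.46, 0.022, 1.35, -0.088], TCP at [0.19, -0.595, 0.231] pointing down, gripper open.
Joint ranges: [-2.6, 2.6], [-0.5, 2.12], [-1.47, 1.34], [0.16, 2.42], [-1.27, 4.41], [0.06, 2.06], [-2.6, 2.6]. Speed limits (rad/s): [2.22, 2.22, 2.79, 2.79, 3.14, 3.14, 3.14].

### API

Orientations are given as a unit quaternion [x, y, z, w].
In Python, from workcell import manip, optics gives the robot as it stands.
- The arm moves only by the tool jog_arm, never from a script. Its arguments are lists of equal length, an entry for each row: "dr": the turn, a rotation vector about the tool's x, y, z normalised to -1 to 1, where 1 is 4 degrees, a list of three; "translation": the shift along the tool's x, y, z normalised to -1 to 1, where 1 is 0.025 m, a list of three; "jaw": the opening, from 0 (shut) to 1 (fully open). A call has 1 to 10 rows; each row shifts and turns the commanded pose from where the row before left it, along the tool's axes as they then stand; what a row does not reach is not made up. A row lasts 1/10 s, in which the tool goes at most 50 mm and 8.59 degrees, less where a joint would pass 70% of its speed; a pose out of reach is approached as far as the arm can. A call with a number of a shift or a turn outside -1 to 1 is refused whole. A call with a gripper value outside its range is refused whole. The fingers move at their own pace and stop on an object; "squeeze" is the grip in N (left out, the last holds). Time passes only in rows, so rows that do not move let the fingers close. It gives the time, the measured TCP pose, the force, the opening and the grip force at its end, in the units of the state.
- manip.get_obs(): the state, without advancing time (a new reading comes with each control period).
- optics.camera(name): name is "scene" or "top" or "wrist"; returns a dict with "color" (400x640x3 uint8, red, green, blue), "mtx" (3x3 intrinsics, pixels), "R" (3x3) and "t" (3): a world point X has camera coordinates R X + t. Camera axes: x right, y down, z forward; pixel columns grow to the right and rows downward; lengths in m; the calibration is good to about 2 mm. A picture is of the moment at which its call begins. There is no depth.
- manip.hand_in(): hands the job in; it is judged then, once.
The state is a dict: "clock": time; "joint_pos": joint angles; "joint_velocities": joint speeds; "tau": joint torques, N m; "position": TCP position; "ee_rot": TCP orientation; "ft_force": force on the tool from outside, world axes, zero at the start; "torque": the same for the moment, N m; "grip_width": opening from 0.0 (shut) to 1.0 (fully open); "grasp_force": force on a finger pad.
Only numpy, scipy, OpenCV 4.12 (cv2) and the standard library are available. Lean on these libraries where they do the work, as an engineer would, in place of code of your own. Each camera call takes 0.05 s, during which the arm holds its last target. There are 200 camera calls.

### The job

Candle the egg that stands in the wooden egg cup: the torch lies on the table with its switch turned to the side, so roll it over on the table until the switch is on top, and press the switch fully down to light it. Then lift the torch by its barrel and hold it level and still, switch on top, with the lens pointing straight at the middle of the egg about 15 mm short of the shell, and finish while holding it there, because I will be looking at the shell. Do not lift the torch before its switch is on top, touch the egg, shift its cup, or push the other things on the table about.

Things in the scene. Friction and masses are not known exactly. Their poses are not given: they have to be found in the camera images.
- torch: Silver hand torch, 170 mm long, about 0.2 kg, lying on the table; it stays where it is rolled. Origin on its axis, mid-length, near its centre of mass; x along the axis to the lens end, z out through the switch. It rolls on its head (x 48 to 76 mm) and tail cap (x -85 to -51 mm), radius 20 mm, so its axis is 20 mm above the table; the barrel between has radius 16 mm.
- torch_lens (a point): Centre of the front rim of the torch's soft cup round the lens, on the torch axis 85 mm from the origin; axes parallel to the torch's.
- torch_grip (a point): Point on the torch axis, 12 mm behind the origin, in the middle of the plain fluted barrel: a good place to stroke, grip and lift it (32 mm across). Axes parallel to the torch's.
- switch (a joint): Travel of the torch's push switch into the barrel, in m: 0 is out, 0.0025 is fully down. It is sprung: about 4 N holds it fully down, and it comes out again when let go.
- switch_top (a point): Centre of the outer face of the switch, a black rubber rectangle 18 mm along the torch by 12 mm, 28 mm from the torch origin towards the lens. The face stands 20 mm from the torch axis, 4 mm proud of the barrel; it moves with the switch.
- egg: White hen's egg, 42 mm thick and 60 mm tall, standing loose in the egg cup. Origin at the centre of its underside, z up along the egg.
- egg_middle (a point): Middle of the egg, on its long axis 30 mm above its underside; the egg is 21 mm in radius there.
- egg_cup: Turned light-wood egg cup, loose, 59 mm tall, foot 72 mm and cup 44 mm in diameter. Origin at the centre of its underside on the table, z up. Fixed baskets stand near it, 125 mm tall: a pink one to the left, nearer the robot (x below 0.56, y above -0.15), and a red one behind (x above 0.63, y above -0.37).
- cup_egg_place (a point): Point on the egg cup's axis, fixed to the cup, where the middle of the egg is when the egg sits properly in it (about 73 mm above the table).
- taro: Cut piece of brown-skinned taro, 80 x 59 x 61 mm. Bystander. Origin at the centre of its underside.
- pepper_jar: Spice jar with a dark lid, 44 mm across, 96 mm tall, upright. Bystander. Origin at the centre of its underside.
- tape_roll: Roll of brown packing tape lying flat, 96 mm across, 48 mm tall. Bystander. Origin at the centre of its underside.
- ginger: Knob of ginger, 62 x 49 x 35 mm. Bystander. Origin at the centre of its underside.
- calculator: Desk calculator lying flat, 110 x 68 x 17 mm. Bystander. Origin at the centre of its underside.

How it is judged:
On the way, in this order (a step that is already met when the one before it is completed fails the run):
1. the torch lies on the table with its switch on top (within 23 degrees) and not pressed (angle between torch's own z axis and vertical below 0.4 rad and height (world z) of torch below 0.024 m and angle between torch's own x axis and vertical between 1.48 and 1.66 rad and value of joint switch below 0.0008 m), for 0.2 s.
2. the switch is pressed down (at least 2.0 of its 2.5 mm) while the torch lies on the table with the switch on top (value of joint switch above 0.002 m and angle between torch's own z axis and vertical below 0.45 rad and height (world z) of torch below 0.024 m), for 0.1 s.
At the end, for the whole second after the job is handed in: The fingers hold the torch clear in the air: level within 5.5 degrees, switch on top within 25 degrees, still, aimed within 10 mm (sideways and in height) at the middle of the egg, rim 5 to 31 mm from the shell. The egg sits upright in its cup, and the cup is within 12 mm of where it stood (x of egg_middle in the frame of torch_lens between 0.026 and 0.052 m and y of egg_middle in the frame of torch_lens between -0.01 and 0.01 m and z of egg_middle in the frame of torch_lens between -0.01 and 0.01 m and angle between torch's own x axis and vertical between 1.475 and 1.667 rad and angle between torch's own z axis and vertical below 0.45 rad and linear speed of torch below 0.02 m/s and angular speed of torch below 0.15 rad/s and height (world z) of torch above 0.055 m and contact force between the fingers and torch above 2 N and contact force between torch and egg below 0.1 N and contact force between torch and egg_cup below 0.1 N and contact force between torch and ginger below 0.1 N and distance between egg_middle and cup_egg_place below 0.006 m and angle between egg's own z axis and vertical below 0.15 rad and distance of egg_cup from where it was at the start of the episode below 0.012 m); the arm keeps its last pose, push and grip.
It fails at once if the torch is lifted before its switch is on top (height (world z) of torch above 0.035 m and angle between torch's own z axis and vertical above 0.6 rad).
It fails at once if the egg is touched by the torch or the fingers, or unseated (contact force between any of torch, the arm, the fingers and egg above 0.5 N or distance between egg_middle and cup_egg_place above 0.012 m).
It fails at once if the egg cup is shifted by more than 12 mm (distance of egg_cup from where it was at the start of the episode above 0.012 m).
It fails at once if another thing on the table is pushed more than 25 mm (distance of any of taro, pepper_jar, ginger from where it was at the start of the episode above 0.025 m).
It also fails if it takes over 61 s, if anything falls off the work surface, if the arm or the gripper's body presses on something with over 40 N, if the wrist force passes 120 N, or if a joint passes its speed limit or range.

## Working session

There is one attempt and no reset: what is moved stays moved. The work goes in short steps, Python scripts to look and compute and a tool call to move; the robot and the scene stay as the last step left them, time stands still between calls to the robot, and variables do not carry over. Pictures are saved under pics/ and viewed, at most 10 in all, crops included, and the job is handed in when it is done.

Besides the shell and the picture viewer there is one more tool, called after "Request:" by a JSON object that holds its "op" and its "data". jog_arm: Moves the arm, as the interface text tells. Scaled input: -1 to 1 covers 0.025 m each way for a shift and 4 degrees each way for a turn. Its arguments: {"type":"object","properties":{"dr":{"type":"array","items":{"type":"array","items":{"type":"number"}}},"translation":{"type":"array","items":{"type":"array","items":{"type":"number"}}},"jaw":{"type":"array","items":{"type":"number"}},"squeeze":{"type":"number"}},"required":["dr","translation","jaw"]}

```bash
mkdir -p pics
cat > h.py <<'E'
from workcell import manip, optics
import numpy as np, cv2, pickle
from scipy.spatial.transform import Rotation as Ro
def snap(name,tag):
    c=optics.camera(name); pickle.dump(c,open(f'pics/{tag}.pkl','wb')); return c
def ld(tag): return pickle.load(open(f'pics/{tag}.pkl','rb'))
def ray(c,p):
    d=np.linalg.inv(c['mtx'])@np.array([p[0],p[1],1.]); return -c['R'].T@c['t'], c['R'].T@d
def onz(c,p,z):
    o,d=ray(c,p); return o+d*(z-o[2])/d[2]
def proj(c,X):
    q=c['mtx']@(c['R']@np.array(X)+c['t']); return q[:2]/q[2]
def tri(obs):
    A=np.zeros((3,3));b=np.zeros(3)
    for c,p in obs:
        o,d=ray(c,p);d/=np.linalg.norm(d);M=np.eye(3)-np.outer(d,d);A+=M;b+=M@o
    return np.linalg.solve(A,b)
def save(img,fn): cv2.imwrite('pics/'+fn,img[:,:,::-1])
E
python3 - <<'E'
from h import *
a=snap('scene','s0');b=snap('top','t0')
for k in (a,b): print(-k['R'].T@k['t'],k['mtx'][0,0],k['R'])
save(a['color'],'s0.png');save(b['color'],'t0.png')
print(manip.get_obs())
E
```

```text
[0.11027701 0.13348038 0.64663105] 464.6414769355415 [[-7.98664880e-01 -6.01775799e-01 -5.44506105e-04]
 [-4.01659204e-01  5.33747458e-01 -7.44166336e-01]
 [ 4.48111920e-01 -5.94120811e-01 -6.67994138e-01]]
[ 0.39641572 -0.3673036   0.9234559 ] 398.69701615469125 [[ 0.00526306 -0.9997646   0.02104842]
 [-0.99665012 -0.00696223 -0.08148658]
 [ 0.08161394 -0.02054904 -0.99645216]]
{'clock': 0.1, 'joint_pos': array([ 1.23937138,  0.33278014, -0.0647103 ,  1.4608325 ,  0.02155487,
        1.34988291, -0.08849715]), 'joint_velocities': array([-0.0013121 , -0.0009886 , -0.00167837, -0.00270516, -0.00040586,
        0.00242645, -0.00073881]), 'tau': array([ 2.07492092e-03, -6.26747847e+01,  5.00563241e-02, -3.92430997e+01,
        1.64462038e-02,  6.94265880e-03, -5.07153641e-05]), 'position': array([ 0.1898832 , -0.59512122,  0.23062517]), 'ee_rot': array([ 9.88100239e-01,  1.53810112e-01, -9.62304341e-05, -5.97469480e-04]), 'ft_force': array([ 0.72706202, -0.34441191,  0.49599958]), 'torque': array([-0.00455078,  0.00414617,  0.00942493]), 'grasp_force': 0.0, 'grip_width': 0.9987614474686118}
```

View pics/s0.png

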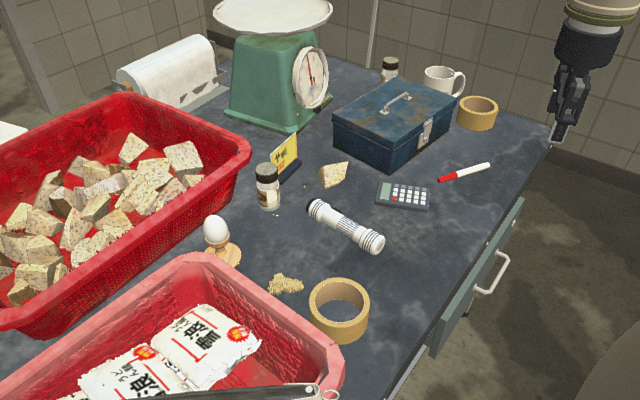

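View pics/t0.png

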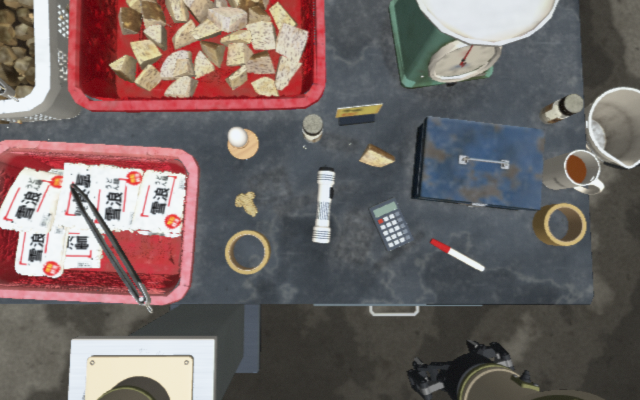

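The scene view shows the torch at (313,203)–(378,246), the egg at (216,230), and ginger at (285,284). In the top view the torch runs (326,168)–(321,242), the egg is near (237,137), ginger (246,203) and the pepper jar (312,126). Next I enlarge both views.

Run:
```python
from h import *
a=ld('s0')['color'];b=ld('t0')['color']
A=cv2.resize(a[190:265,195:395],None,fx=4,fy=4,interpolation=cv2.INTER_CUBIC)
B=cv2.resize(b[115:255,215:415],None,fx=4,fy=4,interpolation=cv2.INTER_CUBIC)
B=B[:, :]
save(np.vstack([A[:, :],cv2.resize(B,(800,560))])[:860],'c_all.png')
save(A,'c1.png');save(B,'c2.png')
```

```text
(no output)
```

View pics/c1.png

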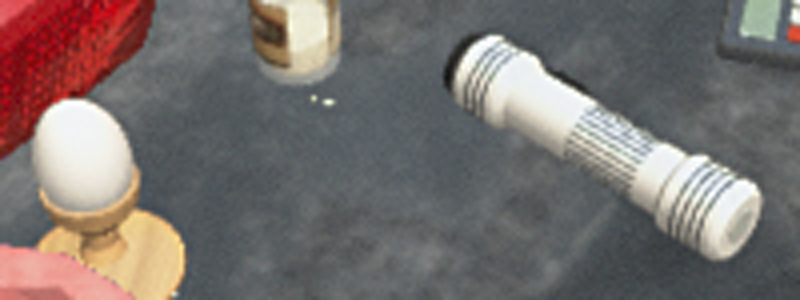

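View pics/c2.png

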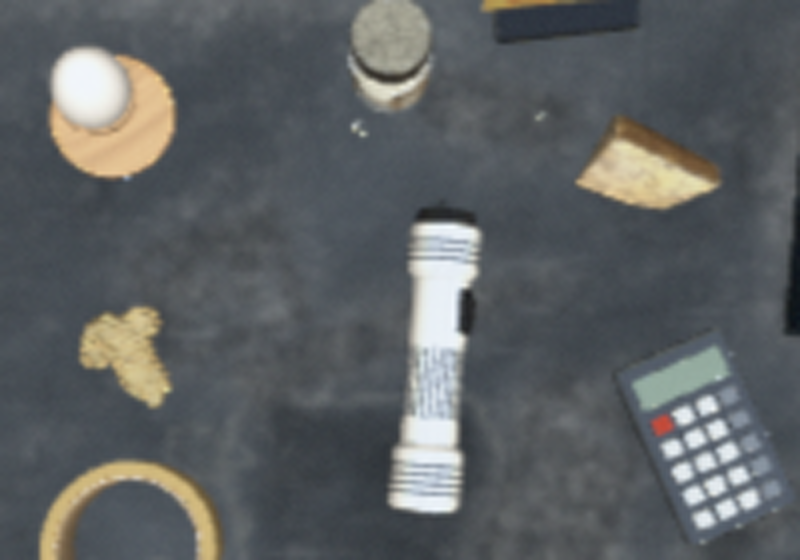

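The crops show the lens as the black end at (311,207) in scene and (327,168) in top. The tail centre is at (379.5,246) in scene, and the switch faces right (-y) at (332,193) in top. The egg centre is at (216,229) in scene and (238,137) in top.

Run:
```python
from h import *
a=ld('s0');b=ld('t0')
s=lambda x,y:(195+x/4-.4,190+y/4-.4); t=lambda x,y:(215+x/4-.4,115+y/4-.4)
L=tri([(a,s(470,72)),(b,t(447,212))]);T=tri([(a,s(738,225)),(b,t(426,508))])
E=tri([(a,s(84,156)),(b,t(91,88))])
print('lens',L,onz(b,t(447,212),.02),'tail',T,onz(b,t(426,508),.02),'egg',E, 'foot',onz(b,t(113,117),.004))
print('switch',onz(b,t(467,311),.025))
print('ginger',onz(b,t(125,350),.017),'jar',onz(b,t(391,40),.096))
# residual
for n,X,pa,pb in (('L',L,s(470,72),t(447,212)),('T',T,s(738,225),t(426,508)),('E',E,s(84,156),t(91,88))): print(n,proj(a,X)-pa,proj(b,X)-pb)
print(np.degrees(np.arctan2(*(L-T)[[1,0]])))
```

```text
lens [ 0.53651723 -0.41099121  0.0127955 ] [ 0.53680132 -0.40978905  0.02      ] tail [ 0.36898522 -0.39814238  0.01919702] [ 0.36836265 -0.39846952  0.02      ] egg [ 0.59420527 -0.2150524   0.07481166] foot [ 0.59349154 -0.21562513  0.004     ]
switch [ 0.4795335  -0.42106432  0.025     ]
ginger [ 0.45664284 -0.22725496  0.017     ] jar [ 0.61646819 -0.37631865  0.096     ]
L [-0.80467678 -0.10717023] [0.37207203 0.60595054]
T [0.40550203 0.030722  ] [-0.15601261 -0.28943863]
E [0.12175754 0.02284752] [-0.06106909 -0.07980268]
-4.3857024072582025
```

Request:
{"op": "jog_arm", "data": {"dr": [[0,0,0.9],[0,0,0.9],[0,0,0.9],[0,0,0.9],[0,0,0.9],[0,0,0.93]], "translation": [[0,0,0.5],[0,0,0.5],[0,0,0.5],[0,0,0.5],[0,0,0.5],[0,0,0.5]], "jaw": [0,0,0,0,0,0], "squeeze": 40}}

```text
clock: 0.7
position: [0.1899, -0.5952, 0.1554]
ee_rot: [0.999, -0.036, -0.0, -0.0]
ft_force: [-0.3, 0.2, -0.4]
grip_width: 0.0
grasp_force: 0.0
```

Request:
{"op": "jog_arm", "data": {"dr": [[0,0,0],[0,0,0],[0,0,0],[0,0,0],[0,0,0],[0,0,0],[0,0,0],[0,0,0],[0,0,0],[0,0,0]], "translation": [[0.944,-0.834,0],[0.944,-0.834,0],[0.944,-0.834,0],[0.944,-0.834,0],[0.944,-0.834,0],[0.944,-0.834,0],[0.944,-0.834,0],[0.944,-0.834,0],[0.944,-0.834,0],[0.944,-0.834,0]], "jaw": [0,0,0,0,0,0,0,0,0,0]}}

```text
clock: 1.7
position: [0.4407, -0.403, 0.156]
ee_rot: [0.999, -0.035, -0.0, -0.0]
ft_force: [0.9, -0.4, -0.2]
grip_width: -0.001
grasp_force: 0.0
```

Run:
```python
from h import *
w=snap('wrist','w1')
o=manip.get_obs();print(o['position'],Ro.from_quat(o['ee_rot']).as_matrix().round(3),o['ft_force'],-w['R'].T@w['t'])
save(w['color'],'w1.png')
```

```text
[ 0.4458263  -0.39813274  0.15603408] [[ 0.998 -0.064  0.002]
 [-0.064 -0.998  0.003]
 [ 0.002 -0.003 -1.   ]] [ 3.50331227  5.10419198 -0.04984794] [ 0.51542067 -0.40716319  0.30041042]
```

View pics/w1.png

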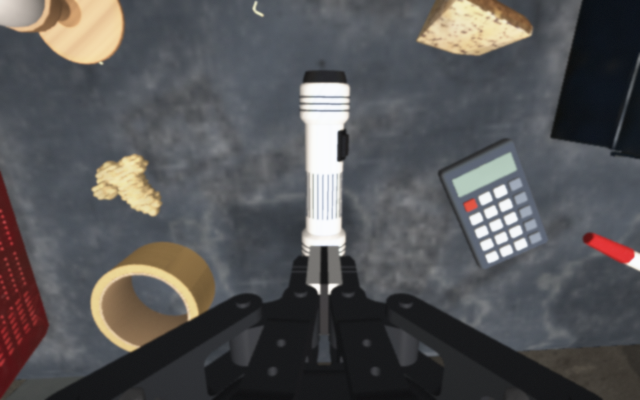

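The wrist view shows the torch along column 325, with the lens rim at (325,72) and the switch on the right at about (343,145). I measure the switch's angle from the image rows.

Run:
```python
from h import *
w=ld('w1');o=manip.get_obs();print(o['position'],o['ft_force'])
g=w['color'].astype(int).sum(2)//3
for r in (72,95,135,142,146,150,165,195,215,237): print(r,g[r,294:358:1])
```

```text
[ 0.4458263  -0.39813274  0.15603408] [ 3.50331227  5.10419198 -0.04984794]
72 [87 86 85 85 83 83 83 83 83 81 70 52 37 33 32 35 35 37 38 39 40 40 40 41
 40 39 42 40 40 40 41 41 40 41 42 41 42 43 42 42 41 41 41 43 43 43 42 42
 42 48 62 74 82 82 82 81 81 79 80 80 80 80 80 79]
95 [ 86  88  87  88  87  95 117 134 149 164 179 191 200 207 212 216 218 219
 220 223 224 226 223 222 221 222 223 225 225 225 228 232 235 236 236 236
 236 236 236 235 233 232 233 233 233 233 233 232 233 234 236 236 232 221
 194 150 109  92  91  90  90  89  90  88]
135 [100 100 100  99  98  98  96  95  95  95 109 140 173 199 218 231 239 245
 248 250 251 251 251 251 251 252 252 252 252 252 252 252 252 252 251 251
 251 251 251 252 252 250 234 165  82  43  35  30  29  30  31  29  31  41
  63  86  97  98  95  93  92  90  90  88]
142 [102 100  98  97  96  95  94  93  92  92 106 138 171 198 218 231 240 245
 249 250 251 251 251 251 252 252 252 252 252 252 252 252 252 252 251 251
 251 251 252 252 252 250 234 165  80  42  34  33  36  40  40  36  33  36
  55  78  89  90  87  87  85  84  84  86]
146 [101 100  97  97  95  95  9
[... 858 characters left out ...]
237 207 218 243 248 239 210 220 245 249 239 208 218 243
 246 230 204 231 244 238 218 227 232 210 176 137  99  82  80  82  84  88
  91  93  96  99 100 100 100 100  99  98]
215 [ 63  64  64  63  64  64  63  65  66  66  71  85 109 144 171 178 209 230
 218 210 239 246 237 206 216 243 248 239 218 233 248 250 240 217 232 246
 245 221 206 238 245 224 200 223 215 180 151 116  80  61  60  60  61  61
  62  65  67  71  74  76  79  80  83  85]
237 [ 58  57  57  56  55  55  64  96 143 177 194 203 210 214 218 222 225 227
 229 232 232 233 234 236 238 240 242 243 244 244 244 244 245 245 246 246
 245 243 242 242 241 240 237 235 234 234 235 236 236 233 215 160  99  70
  65  65  67  68  69  70  70  71  72  72]
```

Request:
{"op": "jog_arm", "data": {"dr": [[0,0,0],[0,0,0],[0,0,0],[0,0,0],[0,0,0],[0,0,0]], "translation": [[0,0,1],[0,0,1],[0,0,1],[0,0,1],[0,0,0],[0,0,0]], "jaw": [0,0,0,0,0,0]}}

```text
clock: 2.35
position: [0.4399, -0.404, 0.0565]
ee_rot: [0.999, -0.035, -0.0, -0.0]
ft_force: [0.2, -0.3, 0.5]
grip_width: 0.002
grasp_force: 0.0
```

Request:
{"op": "jog_arm", "data": {"dr": [[0,0,0],[0,0,0],[0,0,0]], "translation": [[0,0.22,0.6],[0,0,0.22],[0,0,0]], "jaw": [0,0,0]}}

```text
clock: 2.65
position: [0.4396, -0.4103, 0.0361]
ee_rot: [0.999, -0.036, 0.0, 0.0]
ft_force: [-1.2, 0.9, 0.8]
grip_width: 0.001
grasp_force: 0.1
```

Request:
{"op": "jog_arm", "data": {"dr": [[0,0,0],[0,0,0]], "translation": [[0,0,0.04],[0,0,0]], "jaw": [0,0]}}

```text
clock: 2.85
position: [0.4397, -0.4103, 0.0357]
ee_rot: [0.999, -0.035, 0.0, 0.001]
ft_force: [-1.5, -0.7, 5.4]
grip_width: 0.001
grasp_force: 2.8
```

Request:
{"op": "jog_arm", "data": {"dr": [[0,0,0],[0,0,0],[0,0,0],[0,0,0],[0,0,0],[0,0,0],[0,0,0]], "translation": [[0,-0.14,0],[0,-0.14,0],[0,-0.14,0],[0,-0.14,0],[0,-0.14,0],[0,-0.14,0],[0,0,0]], "jaw": [0,0,0,0,0,0,0]}}

```text
clock: 3.55
position: [0.4414, -0.3887, 0.0358]
ee_rot: [0.999, -0.035, 0.0, 0.0]
ft_force: [-2.2, 0.1, 7.0]
grip_width: 0.002
grasp_force: 3.4
```

Run:
```python
from h import *
w=snap('wrist','w2');b=snap('top','t2')
W=cv2.resize(w['color'][40:290,220:420],None,fx=2,fy=2,interpolation=cv2.INTER_CUBIC)
B=cv2.resize(b['color'][150:250,280:360],None,fx=5,fy=5,interpolation=cv2.INTER_CUBIC)
save(np.hstack([W,B]),'c3.png')
```

```text
(no output)
```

View pics/c3.png

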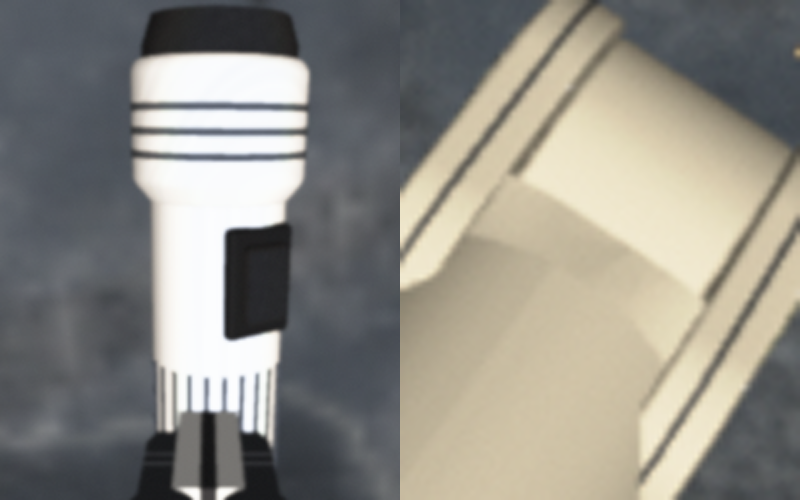

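The switch has rolled to about 35° from the top: its face is right of the barrel axis at crop (266,280). A second equal stroke should bring it up.

Request:
{"op": "jog_arm", "data": {"dr": [[0,0,0],[0,0,0],[0,0,0],[0,0,0]], "translation": [[0,0,-0.2],[0,0.36,0],[0,0,0.2],[0,0,0]], "jaw": [0,0,0,0]}}

```text
clock: 4.05
position: [0.4406, -0.3992, 0.0354]
ee_rot: [0.999, -0.036, 0.001, 0.001]
ft_force: [-1.7, -0.3, 9.2]
grip_width: -0.0
grasp_force: 4.2
```

Request:
{"op": "jog_arm", "data": {"dr": [[0,0,0],[0,0,0],[0,0,0],[0,0,0],[0,0,0],[0,0,0],[0,0,0]], "translation": [[0,-0.15,0],[0,-0.15,0],[0,-0.15,0],[0,-0.15,0],[0,-0.15,0],[0,-0.15,0],[0,0,0]], "jaw": [0,0,0,0,0,0,0]}}

```text
clock: 4.75
position: [0.4425, -0.3756, 0.0357]
ee_rot: [0.999, -0.035, 0.001, 0.001]
ft_force: [-2.6, 0.4, 11.3]
grip_width: 0.002
grasp_force: 5.7
```

Request:
{"op": "jog_arm", "data": {"dr": [[0,0,0],[0,0,0],[0,0,0],[0,0,0]], "translation": [[0,0,-0.4],[0,0,-0.9],[-0.3,0,0],[0,0,0]], "jaw": [0,0,0,0]}}

```text
clock: 5.15
position: [0.4337, -0.375, 0.0675]
ee_rot: [0.999, -0.036, -0.0, 0.0]
ft_force: [-0.4, 0.1, 0.4]
grip_width: -0.001
grasp_force: 0.0
```

Run:
```python
from h import *
w=snap('wrist','w3')
W=cv2.resize(w['color'][40:240,220:420],None,fx=3,fy=3,interpolation=cv2.INTER_CUBIC)
save(W,'c4.png')
```

```text
(no output)
```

View pics/c4.png

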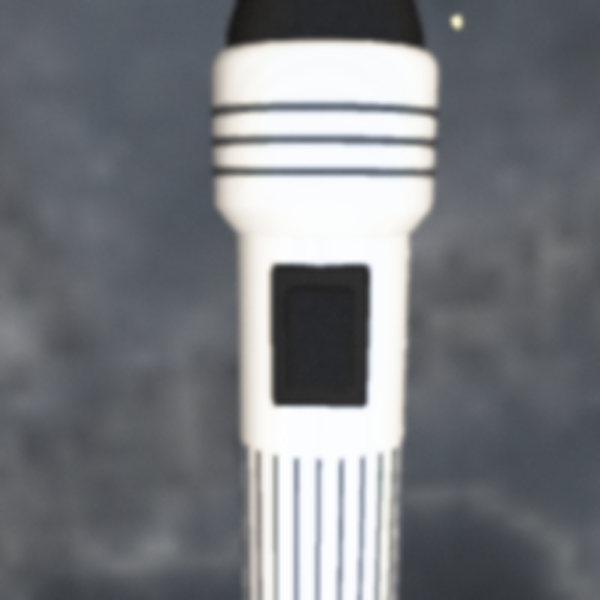

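The switch is now on top: its centre is at crop (321,335), against a barrel centre of about 324. I locate it and the axis in the world.

Run:
```python
from h import *
w=ld('w3');f=lambda x,y:(220+x/3-.33,40+y/3-.33)
S=onz(w,f(321,335),.04);A=onz(w,f(325.5,140),.02);B=onz(w,f(322.5,520),.02)
d=A-B;d/=np.linalg.norm(d)
print(S,A,B,np.degrees(np.arctan2(d[1],d[0])),'grip',S-.04*d)
o=manip.get_obs();R=Ro.from_quat(o['ee_rot']).as_matrix();print(R.T@(S-o['position'])/.025)
```

```text
[ 0.48228712 -0.37872067  0.04      ] [ 0.51496081 -0.38196707  0.02      ] [ 0.44121936 -0.37636541  0.02      ] -4.344048814852716 grip [ 0.44240203 -0.37569086  0.04      ]
[1.94541223 0.02377035 1.07495971]
```

Request:
{"op": "jog_arm", "data": {"dr": [[0,0,0],[0,0,0],[0,0,0],[0,0,0]], "translation": [[0.97,0.03,0],[0.97,0,0],[0,0,0.9],[0,0,0]], "jaw": [0,0,0,0]}}

```text
clock: 5.6
position: [0.4815, -0.3771, 0.0412]
ee_rot: [0.999, -0.035, -0.002, -0.002]
ft_force: [-0.5, 0.1, -0.1]
grip_width: 0.002
grasp_force: 0.0
```

Request:
{"op": "jog_arm", "data": {"dr": [[0,0,0],[0,0,0],[0,0,0],[0,0,0],[0,0,0],[0,0,0],[0,0,0]], "translation": [[0,0,0.1],[0,0,0.06],[0,0,0.06],[0,0,0.06],[0,0,0.04],[0,0,0],[0,0,0]], "jaw": [0,0,0,0,0,0,0]}}

```text
clock: 6.3
position: [0.4828, -0.3794, 0.0375]
ee_rot: [0.999, -0.035, 0.0, 0.001]
ft_force: [-2.6, -0.4, 5.4]
grip_width: -0.001
grasp_force: 2.5
```

Request:
{"op": "jog_arm", "data": {"dr": [[0,0,0],[0,0,0],[0,0,0]], "translation": [[0,0,0.03],[0,0,0],[0,0,0]], "jaw": [0,0,0]}}

```text
clock: 6.6
position: [0.4829, -0.3798, 0.0373]
ee_rot: [0.999, -0.036, 0.0, 0.001]
ft_force: [-4.9, -1.1, 9.0]
grip_width: 0.004
grasp_force: 4.5
```

Run:
```python
from h import *
w=snap('wrist','w4');v=ld('w3')
W=np.hstack([v['color'][:240,220:420],w['color'][:240,220:420]])
save(cv2.resize(W,None,fx=2,fy=2),'c5.png')
```

```text
(no output)
```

View pics/c5.png

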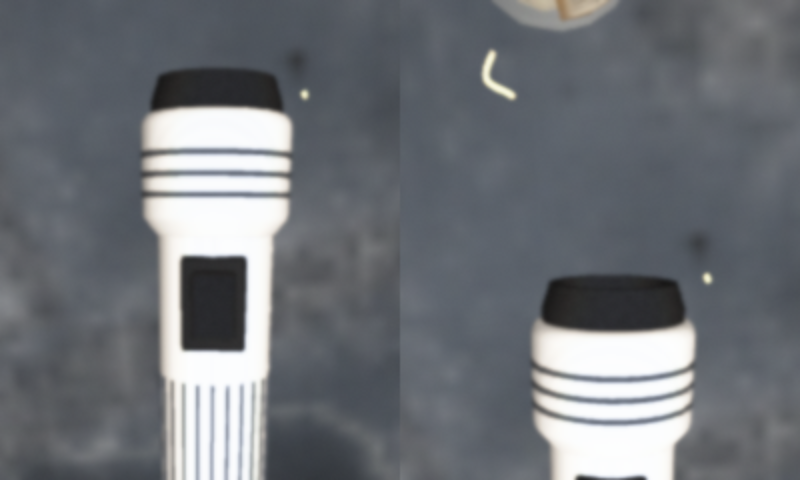

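The press view shows the torch unmoved, with 9 N at the switch's bottom stop. Next is the grip on the barrel.

Request:
{"op": "jog_arm", "data": {"dr": [[0,0,0],[0,0,0],[0,0,0],[0,0,0],[0,0,0],[0,0,0]], "translation": [[0,0,-0.6],[0,0,-0.9],[0,0,-0.9],[-0.8,-0.04,0],[-0.8,0,0],[0,0,0]], "jaw": [0,0,0,0.7,0.7,0.7]}}

```text
clock: 7.25
position: [0.441, -0.3755, 0.097]
ee_rot: [0.999, -0.036, -0.0, 0.0]
ft_force: [0.2, -0.6, 0.2]
grip_width: 0.506
grasp_force: 0.0
```

Request:
{"op": "jog_arm", "data": {"dr": [[0,0,0],[0,0,0],[0,0,0],[0,0,0],[0,0,0],[0,0,0],[0,0,0]], "translation": [[0,0,0],[0,0,0.6],[0,0,0.9],[0,0,0.9],[0,0,0.8],[0,0,0.45],[0,0,0]], "jaw": [0.7,0.7,0.7,0.7,0.7,0.7,0.7]}}

```text
clock: 7.95
position: [0.4425, -0.3738, 0.0027]
ee_rot: [0.999, -0.035, -0.001, -0.001]
ft_force: [0.4, 0.2, 0.3]
grip_width: 0.702
grasp_force: 0.0
```

Request:
{"op": "jog_arm", "data": {"dr": [[0,0,0],[0,0,0],[0,0,0],[0,0,0],[0,0,0],[0,0,0],[0,0,0],[0,0,0]], "translation": [[0,0,0],[0,0,0],[0,0,0],[0,0,0],[0,0,0],[0,0,0],[0,0,0],[0,0,0]], "jaw": [0.5,0.4,0.3,0.2,0.1,0,0,0], "squeeze": 50}}

```text
clock: 8.75
position: [0.4438, -0.3755, 0.006]
ee_rot: [0.999, -0.035, 0.001, 0.001]
ft_force: [-0.8, -0.1, 6.1]
grip_width: 0.356
grasp_force: 49.4
```

Request:
{"op": "jog_arm", "data": {"dr": [[0,0,0],[0,0,0],[0,0,0],[0,0,0],[0,0,0],[0,0,0],[0,0,0],[0,0,0]], "translation": [[0,0,-0.1],[0,0,-0.3],[0,0,-0.4],[0,0,-0.4],[0,0,-0.4],[0,0,-0.4],[0,0,-0.16],[0,0,0]], "jaw": [0,0,0,0,0,0,0,0]}}

```text
clock: 9.55
position: [0.4435, -0.3752, 0.0597]
ee_rot: [0.999, -0.035, 0.001, 0.0]
ft_force: [-0.0, -0.3, -2.8]
grip_width: 0.359
grasp_force: 49.6
```

Request:
{"op": "jog_arm", "data": {"dr": [[0,0,-0.4],[0,0,-0.7],[0,0,-0.7],[0,0,-0.7],[0,0,-0.7],[0,0,-0.7],[0,0,-0.7],[0,0,-0.7],[0,0,-0.7],[0,0,-0.5]], "translation": [[0,0,0],[0,0,0],[0,0,0],[0,0,0],[0,0,0],[0,0,0],[0,0,0],[0,0,0],[0,0,0],[0,0,0]], "jaw": [0,0,0,0,0,0,0,0,0,0]}}

```text
clock: 10.55
position: [0.4427, -0.3747, 0.0581]
ee_rot: [0.981, 0.192, -0.0, -0.0]
ft_force: [0.1, -0.1, -1.8]
grip_width: 0.357
grasp_force: 49.6
```

Request:
{"op": "jog_arm", "data": {"dr": [[0,0,-0.7],[0,0,-0.7],[0,0,-0.7],[0,0,-0.7],[0,0,-0.7],[0,0,-0.7],[0,0,-0.4],[0,0,0],[0,0,0]], "translation": [[0,0,0],[0,0,0],[0,0,0],[0,0,0],[0,0,0],[0,0,0],[0,0,0],[0,0,0],[0,0,0]], "jaw": [0,0,0,0,0,0,0,0,0]}}

```text
clock: 11.45
position: [0.443, -0.3749, 0.0586]
ee_rot: [0.939, 0.345, -0.0, -0.0]
ft_force: [0.3, 0.7, -2.1]
grip_width: 0.356
grasp_force: 49.6
```

Run:
```python
from h import *
a=snap('scene','s5');b=snap('top','t5')
A=cv2.resize(a['color'][170:320,180:380],None,fx=4,fy=4,interpolation=cv2.INTER_CUBIC)
save(A,'c6.png')
w=snap('wrist','w5');save(w['color'],'w5.png')
o=manip.get_obs();R=Ro.from_quat(o['ee_rot']).as_matrix();print(o['position'],R.round(4),o['ft_force'],o['grasp_force'])
```

```text
[ 0.44308942 -0.37493065  0.0587637 ] [[ 0.7621  0.6474 -0.    ]
 [ 0.6474 -0.7621 -0.    ]
 [-0.      0.     -1.    ]] [-0.00692588 -0.31000443 -2.34721991] 49.61425423622131
```

View pics/c6.png

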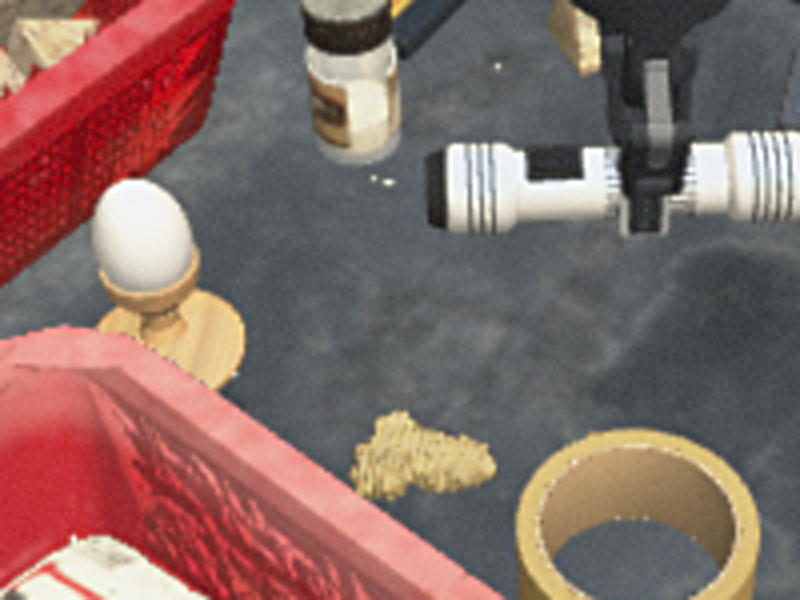

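The scene view shows the torch level, switch up, with the lens rim at crop (433,190), i.e. pixel (288,217). I check this against the predicted lens position and work out the shift.

Run:
```python
from h import *
a=ld('s5');b=ld('t5');o=manip.get_obs();p=o['position'];R=Ro.from_quat(o['ee_rot']).as_matrix();d=R[:,0];n=R[:,1]
for z in (.070,.073,.076):
    L=np.array([p[0],p[1],z])+.0955*d
    T=L-.17*d
    print(z,L,'scene lens crop',(proj(a,L)-[180,170]+.4)*4,'head',(proj(a,L-.023*d)-[180,170]+.4)*4,'tail', (proj(a,L-.153*d)-[180,170]+.4)*4,'top',proj(b,L))
# edges of head / barrel columns in scene crop
g=a['color'].astype(int).sum(2)//3
for c in (294,300,317,365,372,378): 
    r=np.where(g[195:240,c]>150)[0]+195; print('col',c,(r.min()+r.max())/2,r.min(),r.max(),'crop',((r.min()+r.max())/2-170+.4)*4)
gt=b['color'].astype(int).sum(2)//3
u,v=map(int,proj(b,[*L[:2],.073])); print(u,v); print(gt[v-12:v+14:2,u-16:u+16])
E=np.array([.594,-.215,.0735]);
print('to go tool', R.T@(E-.036*d-(np.array([p[0],p[1],.0735])+.0955*d)))
```

```text
0.07 [ 0.5158727  -0.31310151  0.06999705] scene lens crop [428.85714952 194.18859272] head [480.21648624 192.08982271] tail [768.22589512 180.32048247] top [282.58323736 173.2810887 ]
0.073 [ 0.5158727  -0.31310151  0.07299705] scene lens crop [428.55769025 189.34111781] head [480.04120133 187.24307016] tail [768.74146778 175.47800398] top [282.49673158 173.08638688]
0.076 [ 0.5158727  -0.31310151  0.07599705] scene lens crop [428.25678189 184.47018578] head [479.86506923 182.37289202] tail [769.25951561 170.61227767] top [282.40961954 172.89032053]
col 294 216.0 206 226 crop 185.6
col 300 211.5 206 217 crop 167.6
col 317 219.0 215 223 crop 197.6
col 365 213.0 203 223 crop 173.6
col 372 212.5 203 222 crop 171.6
col 378 212.5 203 222 crop 171.6
282 173
[[ 80  81  78  77  77  75  75  77  76  73  73  75  78  79  80  83  84  88
  116 164 191 196 196 194 195 188 149  99 126 177 194 196]
 [ 81  81  79  78  76  74  75  75  74  74  75  79  82  85  87  88 102 146
  180 193 197 196 196 195 182 126  94 146 185 195 196 196]
 [ 83  82  79  78  77  78  78  78  78  78  81  86  88  89  90 108 154 1
[... 753 characters left out ...]
 84 108 159 188 197 197 197 198 189 150  98 112
  173 194 197 196 197 199 198 182 136 111 139 181 213 220]
 [ 78  77  78  79  82  90 126 175 193 196 197 197 196 185 134  95 144 185
  196 198 197 197 197 195 164 122 105 137 194 218 223 223]
 [ 84  85  85  86 100 152 187 196 197 198 197 194 167 112 107 169 194 197
  198 195 197 199 192 155 116 111 147 197 221 225 225 225]
 [ 88  85  90 122 172 196 199 198 197 196 190 150 101 126 176 195 197 197
  197 198 199 185 143 110 119 157 209 223 225 225 225 224]
 [ 88 100 153 191 203 203 204 203 202 188 135  96 145 186 198 197 197 197
  198 197 186 177 184 189 188 207 220 223 225 226 225 225]]
to go tool [ 8.70564795e-02 -2.41843549e-02 -7.34164614e-06]
```

Request:
{"op": "jog_arm", "data": {"dr": [[0,0,0],[0,0,0],[0,0,0],[0,0,0],[0,0,0],[0,0,0],[0,0,0],[0,0,0],[0,0,0]], "translation": [[0,-0.2,0],[0.1,-0.37,0],[0.3,-0.3,0],[0.4,-0.1,0],[0.5,0,0],[0.5,0,0],[0.4,0,0],[0.2,0,0],[0,0,0]], "jaw": [0,0,0,0,0,0,0,0,0]}}

```text
clock: 12.5
position: [0.4739, -0.3168, 0.0587]
ee_rot: [0.938, 0.346, 0.0, -0.0]
ft_force: [-0.1, 0.6, -2.0]
grip_width: 0.356
grasp_force: 49.7
```

Request:
{"op": "jog_arm", "data": {"dr": [[0,0,0],[0,0,0],[0,0,0],[0,0,0],[0,0,0],[0,0,0],[0,0,0],[0,0,0]], "translation": [[0.2,0,0],[0.2,0,0],[0.2,0,0],[0.2,0,0],[0.1,0,0],[0,0,0],[0,0,0],[0,0,0]], "jaw": [0,0,0,0,0,0,0,0]}}

```text
clock: 13.3
position: [0.49, -0.3033, 0.0588]
ee_rot: [0.939, 0.345, -0.0, 0.0]
ft_force: [0.3, -0.4, -2.1]
grip_width: 0.357
grasp_force: 49.7
```

Run:
```python
from h import *
a=snap('scene','s6');b=snap('top','t6')
A=cv2.resize(a['color'][180:280,180:330],None,fx=4,fy=4,interpolation=cv2.INTER_CUBIC)
B=cv2.resize(b['color'][110:190,210:260],None,fx=5,fy=5,interpolation=cv2.INTER_CUBIC)[:400,:200]
B=cv2.resize(b['color'][110:210,215:265],None,fx=4,fy=4,interpolation=cv2.INTER_CUBIC)
save(np.hstack([A,B]),'c7.png')
o=manip.get_obs();print(o['position'],o['ft_force'],o['grasp_force'])
```

```text
[ 0.49002059 -0.30326259  0.058819  ] [-0.06622152  0.97288499 -2.45261347] 49.67791020870209
```

View pics/c7.png

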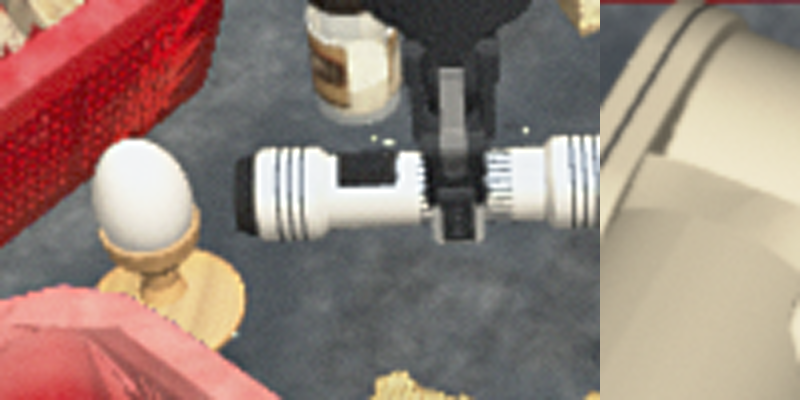

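Run:
```python
from h import *
a=ld('s6');o=manip.get_obs();p=o['position'];R=Ro.from_quat(o['ee_rot']).as_matrix();d=R[:,0]
c=lambda X:((proj(a,X)-[180,180]+.4)*4).round(1)
E=np.array([.594,-.215,.0735])
for z in (.071,.0735):
    L=np.array([p[0],p[1],z])+.0955*d
    print(z,'lens',c(L),'head mid',c(L-.023*d),'egg in tool',R.T@(E-L))
print('egg',c(E),c(E+[0,0,.0013]))
g=a['color'].astype(int).sum(2)//3
print(g[200:260:1,215]); print(g[210:245,241]); print(g[210:245,252]);print(g[229,195:250])
```

```text
0.071 lens [240.5 198.7] head mid [293.5 196.5] egg in tool [ 4.08887465e-02  5.48769445e-05 -2.52164119e-03]
0.0735 lens [239.9 194.7] head mid [293.  192.5] egg in tool [ 4.08891433e-02  5.47671146e-05 -2.16412255e-05]
egg [145.2 198.5] [144.7 196.4]
[ 95  94  80  95  96  86  71  70  84  73  74  69  55  63 113 252 249 245
 244 243 243 244 244 243 244 243 243 242 242 241 240 239 237 236 232 230
 225 221 211 206 196 174 165 191 155 122 118 112 100 139 122 112 114 128
 141 187 181 183 187 188]
[108 101  99 100  98 101 105  96  91  65  52  54  50  50  60  51  48  50
  59  48  48  47  39  42  43  41  35  32  72  93  94  95  87  87  94]
[ 93  89  93  90  93  79  84 144 143 142 138 157 160 160 160 162 160 159
 136 133 137 132 124 116 128 121 134 127 126 125  99  83  79  85  89]
[ 76  99 117 117 113 117 110 117 156 179 193 212 220 230 234 236 238 240
 241 241 241 241 241 241 241 239 239 237 232 230 226 213 186 110  86  94
  90  87  91  89  88  89  87  70  54  51  48  46 117 252 245 240 242 237
 139]
```

The final view shows the lens rim at crop (240,196) and the egg at (143,197). These agree with the predicted positions to about 1 mm. Last, 4 mm forward and settle.

Request:
{"op": "jog_arm", "data": {"dr": [[0,0,0],[0,0,0],[0,0,0],[0,0,0],[0,0,0],[0,0,0],[0,0,0]], "translation": [[0.08,0,-0.02],[0.1,0,0],[0,0,0],[0,0,0],[0,0,0],[0,0,0],[0,0,0]], "jaw": [0,0,0,0,0,0,0]}}

```text
clock: 14.1
position: [0.4936, -0.3002, 0.0593]
ee_rot: [0.939, 0.345, -0.0, 0.0]
ft_force: [0.5, -0.0, -2.8]
grip_width: 0.357
grasp_force: 49.7
```

Run:
```python
from h import *
o=manip.get_obs();print(o['position'],o['ft_force'],o['grasp_force'],abs(o['joint_velocities']).max())
print(manip.hand_in())
```

```text
[ 0.49357318 -0.30020973  0.05929602] [ 0.49922475 -0.03915591 -2.84056695] 49.67771530151367 0.0013113560514893723
the job is handed in; nothing more can be done
None
```

I rolled the torch switch-up, pressed the switch to its stop (9 N), and handed in at 14 s with the torch held level and still, its lens aimed at the egg's middle about 15 mm from the shell by my estimate; no verdict came back.

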